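# Snap the light cover onto the bench photometer's sample well

## Robot

A 6-joint arm with a two-finger parallel gripper is mounted at the origin on the work surface. World frame = base frame: x ahead of the robot, y to its left, z up, the work surface at z = 0. Lengths are in m, angles in rad, forces in N, time in s.
With the tool pointing down it reaches from about 0.325 to 0.775 m from the base axis. Payload 5.5 kg.
Tool frame: the origin (TCP) lies midway between the tips of the shut fingers; the grasp point (between the pads) lies arm.grip_depth behind it (arm.grip_depth is the distance from the TCP to the grasp point, in m); z points along the fingers, y is the line along which they close (so a half turn about z gives the same grasp; the last joint's range is limited). The gripper opens to 85 mm and grips with 20 to 120 N. Pads are 22 mm wide; open, the fingers measure 114 mm over their backs; the gripper's body (76 mm by 85 mm) begins 54 mm behind the grasp point. The pads swing forward as they close: fully open they stand 13 mm farther back than shut.
Start: joints at [-1.229, 0.091, 1.231, -0, 1.82, -0.057], TCP at [0.233, -0.553, 0.206] pointing down, gripper open.
Joint ranges: [-2.87, 2.87], [-0.86, 2.18], [0.17, 2.46], [-1.51, 4.65], [0.06, 2.69], [-2.65, 2.65]. Speed limits (rad/s): [2.57, 2.57, 3.01, 3.14, 3.14, 3.14].

## Interface

Orientations are given as a unit quaternion [x, y, z, w].
In Python, from station import status, viewer, workorder, arm gives the robot as it stands.
- The arm moves only by the tool drive_tool, never from a script. Its argument "motion" is one flat list of numbers, 7 for each row, row after row: the opening, from -1 (shut) to 1 (fully open), so that 0 is half open, then the shift along the world's x, y, z in m, then the turn, a rotation vector about the world's x, y, z in degrees. A call has 1 to 8 rows; each row shifts and turns the commanded pose from where the row before left it; what a row does not reach is not made up. A row lasts 1/12 s, in which the tool goes at most 41.7 mm and 7.16 degrees, less where a joint would pass 70% of its speed; a pose out of reach is approached as far as the arm can. A call is refused whole if a number of a shift passes 0.0417 or a number of a turn 7.16, either way. A call with a gripper value outside its range is refused whole. The fingers move at their own pace and stop on an object; the grip force is fixed at half the most. Time passes only in rows, so rows that do not move let the fingers close. It gives the time, the measured TCP pose, the force, the opening and the grip force at its end, in the units of the state.
- status.get_obs(): the state, without advancing time (a new reading comes with each control period).
- viewer.camera(name): name is "scene" or "top" or "wrist"; returns a dict with "color" (420x560x3 uint8, red, green, blue), "fx", "fy", "cx", "cy" (pixels), "D" ([k1, k2, p1, p2, k3] as OpenCV has them; the pictures are not rectified), "R" (3x3) and "t" (3): a world point X has camera coordinates R X + t. Camera axes: x right, y down, z forward; pixel columns grow to the right and rows downward; lengths in m; the calibration is good to about 2 mm. A picture is of the moment at which its call begins. There is no depth.
- workorder.close_job(): hands the job in; it is judged then, once.
The state is a dict: "time_s": time; "joints": joint angles; "joint_velocities": joint speeds; "effort": joint torques, N m; "position": TCP position; "ee_rot": TCP orientation; "contact_force": force on the tool from outside, world axes, zero at the start; "ft_torque": the same for the moment, N m; "grip_width": opening from 0.0 (shut) to 1.0 (fully open); "gripper_force": force on a finger pad.
Only numpy, scipy, OpenCV 4.12 (cv2) and the standard library are available. Lean on these libraries where they do the work, as an engineer would, in place of code of your own. Each camera call takes 0.05 s, during which the arm holds its last target. There are 200 camera calls.

## Task

The bench photometer is loaded and needs its light cover: pick up the larger of the two grey clip-on covers, hold it over the open sample well with its two clip arms at the ends of the metal rim, and press it straight down until both clips have snapped under the rim and it sits fully home and level. Then let go. Leave the smaller cover where it lies and the reagent bottle standing where it is.

Things in the scene. Friction and masses are not known exactly. Their poses are not given: they have to be found in the camera images.
- cover: Larger grey cover, loose, 125 g. Origin: centre of its underside, z up; mm. Plate 82 (x) by 100 (y), top at z 40; on it a grip bar 14 (x) by 50 (y), z 40 to 70; skirts on the x sides, 76 apart inside. At each y end a sprung clip arm with flared foot (125 overall), self-guiding up to 8 off centre. Fits either way round. Pressing takes up to 15 N, then little till it stops firm; clips snap 2 before.
- rim (a point): Centre of the top face of the aluminium rim round the fixed white photometer's open well, 108 mm above the bench; z up. In mm: rim 60 (x) by 100 (y), 10 thick, over a neck 56 by 88; instrument body 150 (x) by 180 (y), 60 high, centred below. The cover's clips go over the rim's two y ends. Home, the plate lies on the rim: cover's origin 36 mm below this point.
- small_cover: Bystander: smaller grey cover of the same make, 66 mm (x) by 72 mm (y), 60 mm high with its grip bar, loose on the bench; too short for this rim. Origin: centre of its underside, z up.
- reagent_bottle: Bystander: closed white plastic jar, 54 mm in diameter, about 95 mm high, loose, upright on the bench on the left beyond the instrument. Origin: centre of its underside, z up. (On the right beyond the instrument stands a rack of vials, 50 by 120 mm, 66 mm high.)

How it is judged:
On the way, in this order (a step that is already met when the one before it is completed fails the run):
1. the cover is held by the fingers above the rim, within 30 mm of its centre, before the clips are pushed over it (horizontal distance between cover and rim below 0.03 m and z of cover in the frame of rim above -0.025 m and contact force between the fingers and cover above 0.5 N), for 0.1 s.
2. the fingers press the cover down fully home, its origin at least 34.5 mm below the rim's top (horizontal distance between cover and rim below 0.015 m and z of cover in the frame of rim below -0.0345 m and contact force between the fingers and cover above 0.5 N), for 0.1 s.
At the end, for the whole second after the job is handed in: The cover sits on the rim with both clips snapped under it: its origin at least 34.5 mm below the rim's top, within 15 mm of the rim's centre, its y axis within 15 degrees of the rim's, level within 4.5 degrees, at rest and let go (z of cover in the frame of rim below -0.0345 m and horizontal distance between cover and rim below 0.015 m and angle between cover's own z axis and vertical below 0.08 rad and angle between the y axis of cover and the y axis of rim, either way round below 0.26 rad and linear speed of cover below 0.01 m/s); the robot touches nothing.
It fails at once if the smaller cover is moved by more than 20 mm (distance of small_cover from where it was at the start of the episode above 0.02 m).
It fails at once if the reagent bottle is moved by more than 20 mm or tipped (distance of reagent_bottle from where it was at the start of the episode above 0.02 m or angle between reagent_bottle's own z axis and vertical above 0.35 rad).
It also fails if it takes over 38 s, if anything falls off the work surface, if the arm or the gripper's body presses on something with over 40 N, if the wrist force passes 120 N, or if a joint passes its speed limit or range.

## Working session

There is one attempt and no reset: what is moved stays moved. The work goes in short steps, Python scripts to look and compute and a tool call to move; the robot and the scene stay as the last step left them, time stands still between calls to the robot, and variables do not carry over. Pictures are saved under pics/ and viewed, at most 10 in all, crops included, and the job is handed in when it is done.

Besides the shell and the picture viewer there is one more tool, called after ">>>" as name(argument=value, ...), one argument or row to a line, values as JSON. drive_tool: Moves the arm, as the interface text tells. Its arguments: {"type":"object","properties":{"motion":{"type":"array","items":{"type":"number"}}},"required":["motion"]}

```bash
mkdir -p pics; cat > h.py <<'E'
import numpy as np, cv2, pickle
def snap(n,f):
    from station import viewer
    c=viewer.camera(n); cv2.imwrite(f'pics/{f}.png',c["color"][:,:,::-1]); pickle.dump(c,open(f'pics/{f}.pkl','wb')); return c
def load(f): return pickle.load(open(f'pics/{f}.pkl','rb'))
def K(c): return np.array([[c["fx"],0,c["cx"]],[0,c["fy"],c["cy"]],[0,0,1.]])
def plane(c,px,z):
    p=cv2.undistortPoints(np.array(px,float).reshape(-1,1,2),K(c),np.array(c["D"],float))[:,0]
    R=np.array(c["R"]);t=np.array(c["t"]); o=-R.T@t
    d=np.c_[p,np.ones(len(p))]@R
    return o+d*((z-o[2])/d[:,2])[:,None]
def proj(c,X):
    return cv2.projectPoints(np.array(X,float).reshape(-1,1,3),cv2.Rodrigues(np.array(c["R"],float))[0],np.array(c["t"],float),K(c),np.array(c["D"],float))[0][:,0]
E
python3 - <<'E'
from h import *
from station import status,arm
a=snap('top','top0');b=snap('scene','scene0')
o=status.get_obs();print(o,arm.grip_depth)
im=np.hstack([cv2.imread('pics/top0.png'),cv2.imread('pics/scene0.png')])
for c in(a,b):print(-np.array(c["R"]).T@np.array(c["t"]))
E
```

```text
{'time_s': 0.1, 'joints': array([-1.22867739e+00,  9.17962447e-02,  1.23180514e+00,  2.98903277e-06,
        1.81976692e+00, -5.66874440e-02]), 'joint_velocities': array([-0.00078362, -0.00230754, -0.00164893,  0.00102429,  0.00036677,
        0.00186389]), 'effort': array([ 2.75210143e-03, -4.60215104e+01, -4.19219863e+01, -8.50912761e-05,
        1.06266415e-02,  4.66235946e-06]), 'position': array([ 0.23289794, -0.55263293,  0.20533397]), 'ee_rot': array([ 9.80184512e-01,  1.98084663e-01, -1.24842722e-04, -8.79003710e-04]), 'contact_force': array([ 0.76307314, -0.21263155,  0.39258605]), 'ft_torque': array([-0.01763898, -0.00170368, -0.03754894]), 'gripper_force': 0.0, 'grip_width': 1.0008385439990466} 0.0187
[0.43749738 0.01573408 1.12646871]
[ 0.94751475 -0.57228267  0.56696065]
```

View pics/top0.png

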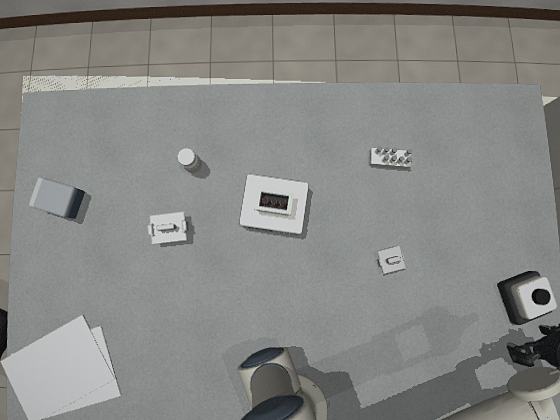

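View pics/scene0.png

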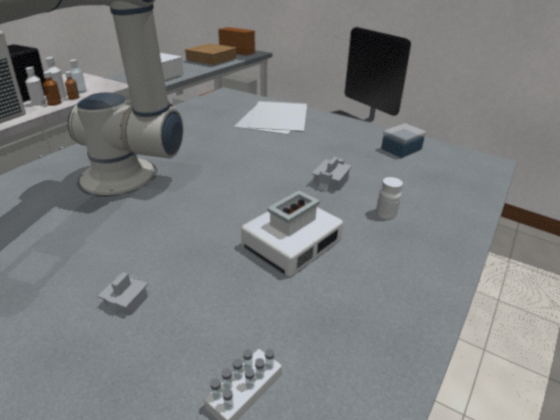

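The top view shows the larger cover at about (168,228), its clips along the image x direction. The rim is at (274,203), the small cover at (391,260), the bottle at (187,158) and the rack at (391,157). Next I'll segment the cover plate and the rim/body.

```bash
python3 - <<'E'
from h import *
c=load('top0'); im=cv2.imread('pics/top0.png')
g=im.max(2)
for n,(x0,y0,x1,y1),z in(('cover',(138,200,205,255),.04),('body',(230,165,320,245),.06),('small',(370,238,412,280),.03)):
    for th in(190,):
        m=np.zeros_like(g); m[y0:y1,x0:x1]=(g[y0:y1,x0:x1]>th)*255
        k,_=cv2.findContours(m,0,1); k=max(k,key=cv2.contourArea)
        w=plane(c,k[:,0,:],z)[:,:2].astype(np.float32)
        print(n,th,len(k),cv2.minAreaRect(k),cv2.minAreaRect(w), w.mean(0))
a=cv2.resize(im[195:260,135:205],None,fx=8,fy=8,interpolation=cv2.INTER_CUBIC)[:, :]
b=cv2.resize(im[170:240,235:315],None,fx=7,fy=7,interpolation=cv2.INTER_CUBIC)
a=cv2.resize(a,(400,371));b=cv2.resize(b,(400,350));
o=np.zeros((371,800,3),np.uint8);o[:,:400]=a;o[:350,400:]=b;cv2.imwrite('pics/z.png',o)
E
```

```text
cover 190 146 ((167.60772705078125, 227.36154174804688), (27.411672592163086, 34.853759765625), 82.87498474121094) ((0.5276846885681152, 0.3377455472946167), (0.07929442822933197, 0.10043726116418839), 6.201333999633789) [0.5274906  0.33295986]
body 190 215 ((273.5199890136719, 203.36000061035156), (62.225399017333984, 50.34600830078125), 8.13010311126709) ((0.588641881942749, 0.03197629749774933), (0.17521728575229645, 0.14355172216892242), 80.33191680908203) [0.5881951  0.03185285]
small 190 10 ((390.6922607421875, 260.4615173339844), (4.437601566314697, 1.6641007661819458), 33.690067291259766) ((0.42063212394714355, -0.30119311809539795), (0.012784509919583797, 0.004839162342250347), 54.96224594116211) [ 0.4208339  -0.30118567]
```

View pics/z.png

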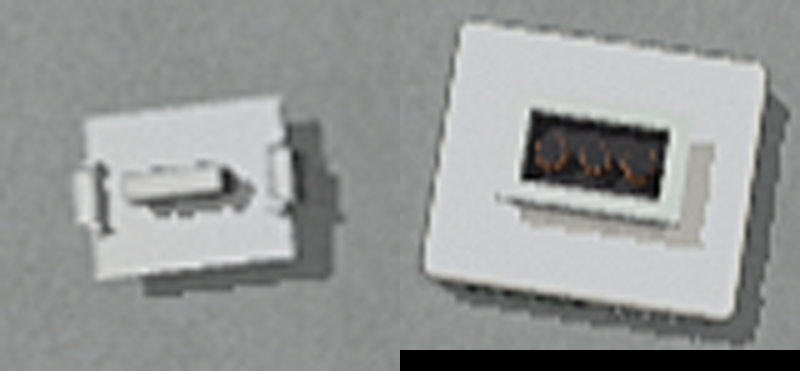

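The plate is at about (0.528, 0.336) with yaw about +6°. The instrument is at about (0.589, 0.032) with yaw about -9.7°. I'll move above the cover, turning the tool +73°.

>>> drive_tool(
  motion=[1,0.0123,0.037,0,0,0,3.06,1,0.0123,0.037,0,0,0,3.06,1,0.0123,0.037,0,0,0,3.06,1,0.0123,0.037,0,0,0,3.06,1,0.0123,0.037,0,0,0,3.06,1,0.0123,0.037,0,0,0,3.06,1,0.0123,0.037,0,0,0,3.06,1,0.0123,0.037,0,0,0,3.06],
)

```text
time_s: 0.77
position: [0.3313, -0.2551, 0.2059]
ee_rot: [0.915, 0.402, -0.0, -0.0]
contact_force: [1.1, -0.2, -0.2]
grip_width: 0.999
gripper_force: 0.0
```

>>> drive_tool(
  motion=[1,0.0123,0.037,0,0,0,3.06,1,0.0123,0.037,0,0,0,3.06,1,0.0123,0.037,0,0,0,3.06,1,0.0123,0.037,0,0,0,3.06,1,0.0123,0.037,0,0,0,3.06,1,0.0123,0.037,0,0,0,3.06,1,0.0123,0.037,0,0,0,3.06,1,0.0123,0.037,0,0,0,3.06],
)

```text
time_s: 1.43
position: [0.4298, 0.0411, 0.2062]
ee_rot: [0.809, 0.588, -0.0, 0.0]
contact_force: [2.0, -1.1, -0.3]
grip_width: 1.001
gripper_force: 0.0
```

>>> drive_tool(
  motion=[1,0.0123,0.037,0,0,0,3.06,1,0.0123,0.037,0,0,0,3.06,1,0.0123,0.037,0,0,0,3.06,1,0.0123,0.037,0,0,0,3.06,1,0.0123,0.037,0,0,0,3.06,1,0.0123,0.037,0,0,0,3.06,1,0.0123,0.037,0,0,0,3.06,1,0,0,0,0,0,0],
)

```text
time_s: 2.1
position: [0.5158, 0.3036, 0.202]
ee_rot: [0.684, 0.729, -0.002, -0.002]
contact_force: [1.2, 0.4, -1.6]
grip_width: 0.998
gripper_force: 0.0
```

```bash
python3 - <<'E'
from h import *
c=snap('wrist','w1')
from station import status
o=status.get_obs();print(o['time_s'],o['position'],o['ee_rot'],o['joints'])
print(proj(c,[[.528,.336,.07],[.528,.336,.04]]))
E
```

```text
2.15 [0.51546345 0.30085499 0.20288855] [ 0.6853114   0.72824526 -0.00241159 -0.00114594] [4.70996589e-01 8.70044819e-02 1.24121272e+00 5.43504602e-04
 1.81868937e+00 4.10401350e-01]
[[292.35339883 162.21315817]
 [291.09037131 158.4947985 ]]
```

View pics/w1.png

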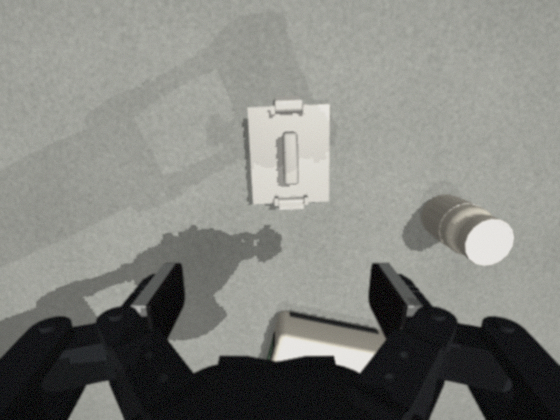

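The wrist view shows the large cover's plate with corners at about (247,107), (329,104), (329,201) and (254,205), and the bar top at about (291,158). The bottle is to the right and clear. I'll refine the cover pose.

```bash
python3 - <<'E'
from h import *
c=load('w1'); g=cv2.imread('pics/w1.png').max(2)
print(plane(c,[[291,158.5]],.07))
w=plane(c,[[247,107],[329,104],[329,201],[253,205]],.04)[:,:2];print(w,w.mean(0))
for i,j in((0,3),(1,2)):
    d=w[i]-w[j];print('yaw',np.degrees(np.arctan2(d[1],d[0]))-90,np.linalg.norm(d))
for i,j in((0,1),(3,2)):
    d=w[j]-w[i];print('yaw',np.degrees(np.arctan2(d[1],d[0])),np.linalg.norm(d))
for th in(185,200):
    m=np.zeros_like(g);m[95:215,235:340]=(g[95:215,235:340]>th)*255
    k,_=cv2.findContours(m,0,1);k=max(k,key=cv2.contourArea)
    print(th,cv2.minAreaRect(plane(c,k[:,0],.04)[:,:2].astype(np.float32)))
R=cv2.Rodrigues
from scipy.spatial.transform import Rotation as Ro
from station import status
o=status.get_obs();q=Ro.from_quat(o['ee_rot']).as_matrix();print(q, np.degrees(np.arctan2(q[1,1],q[0,1])))
E
```

```text
[[0.52645339 0.33941167 0.07      ]]
[[0.48016622 0.38434172]
 [0.56161697 0.3924739 ]
 [0.57233398 0.29318292]
 [0.49062568 0.28337317]] [0.52618571 0.33834293]
yaw 5.91424879382393 0.1015088526709128
yaw 6.1603935117578885 0.09986767784229679
yaw 5.701610612867411 0.08185571117317796
yaw 6.846053938906868 0.08229506402199588
185 ((0.5262793898582458, 0.3377194404602051), (0.0820382758975029, 0.11318589001893997), 6.1061859130859375)
200 ((0.5263745784759521, 0.3381306529045105), (0.08136255294084549, 0.10155093669891357), 5.912169456481934)
[[-0.06069395  0.99814403 -0.00497442]
 [ 0.99815508  0.06068494 -0.00194181]
 [-0.00163633 -0.0050831  -0.99998574]] 3.4791736296427502
```

>>> drive_tool(
  motion=[1,0.006,0.019,-0.02,0,0,1.3,1,0.005,0.018,-0.03,0,0,1.3,1,0,0,-0.035,0,0,0,1,0,0,0,0,0,0,1,0,0,0,0,0,0],
)

```text
time_s: 2.57
position: [0.5254, 0.3334, 0.119]
ee_rot: [0.671, 0.742, -0.003, -0.001]
contact_force: [0.5, -0.1, 0.7]
grip_width: 0.997
gripper_force: 0.0
```

```bash
cat > s.py <<'E'
from station import status
from scipy.spatial.transform import Rotation as Ro
import numpy as np
o=status.get_obs();q=Ro.from_quat(o['ee_rot']).as_matrix();print(o['time_s'],o['position'].round(4),'yaw',np.degrees(np.arctan2(q[1,1],q[0,1])),'tilt z',q[:,2].round(4),o['contact_force'].round(1),o['gripper_force'],o['grip_width'])
E
python3 s.py
```

```text
2.5667 [0.5254 0.3334 0.119 ] yaw 5.766621295084997 tilt z [-0.0051 -0.0033 -1.    ] [ 0.5 -0.1  0.7] 0.0 0.9974873132390428
```

>>> drive_tool(
  motion=[1,0.001,0.0045,-0.025,0,0,0.2,1,0,0,-0.025,0,0,0,1,0,0,-0.024,0,0,0,1,0,0,0,0,0,0,-1,0,0,0,0,0,0,-1,0,0,0,0,0,0,-1,0,0,0,0,0,0,-1,0,0,0,0,0,0],
)

```text
time_s: 3.23
position: [0.5292, 0.3401, 0.0505]
ee_rot: [0.669, 0.743, 0.002, 0.001]
contact_force: [-1.0, -0.2, 1.0]
grip_width: 0.454
gripper_force: 0.0
```

>>> drive_tool(
  motion=[-1,0,0,0,0,0,0,-1,0,0,0,0,0,0,-1,0,0,0,0,0,0,-1,0,0,0,0,0,0],
)

```text
time_s: 3.57
position: [0.5279, 0.3396, 0.0474]
ee_rot: [0.669, 0.743, -0.0, 0.0]
contact_force: [0.8, -0.1, 0.4]
grip_width: -0.002
gripper_force: 0.0
```

The fingers shut fully with no force, so the grasp missed. I'll look.

```bash
python3 - <<'E'
from h import *
a=cv2.cvtColor(snap('wrist','w2')['color'],4);c=snap('scene','s2');b=cv2.cvtColor(c['color'],4);u=proj(c,[[.527,.339,.05]])[0].astype(int);print(u)
t=snap('top','t2')
b=cv2.resize(b[u[1]-50:u[1]+50,u[0]-50:u[0]+50],(420,420),interpolation=2)
cv2.imwrite('pics/m2.png',cv2.resize(np.hstack([a,b]),None,fx=.81,fy=.81))
E
python3 s.py
```

```text
[332 165]
3.7167 [0.5278 0.3396 0.0472] yaw 6.031311549739857 tilt z [-2.e-04 -1.e-04 -1.e+00] [ 0.3 -0.1  0.1] 0.0 0.0005919855861280537
```

View pics/m2.png

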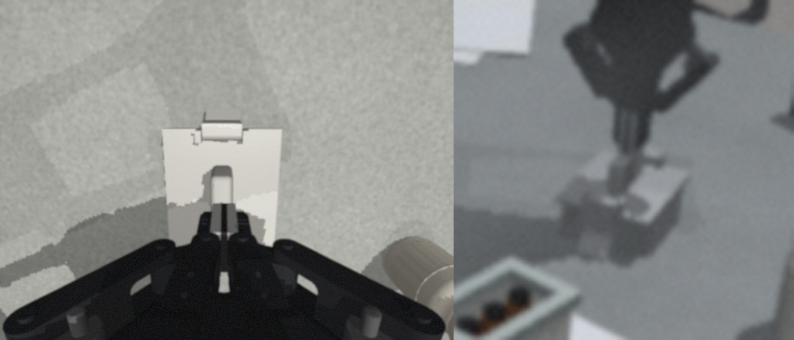

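```bash
python3 - <<'E'
from h import *
P=[[.5278,.3396,.0472],[.5278,.3396,.066],[.5265,.338,.07],[.5265-.0026,.338+.0249,.07],[.5265+.0026,.338-.0249,.07]]
w=load('w2');s=load('s2');print(proj(w,P),proj(s,P))
a=cv2.imread('pics/w2.png')[180:400,170:390];b=cv2.imread('pics/s2.png')[125:205,290:370]
cv2.imwrite('pics/m3.png',cv2.resize(np.hstack([cv2.resize(a,(400,400),interpolation=2),cv2.resize(b,(400,400),interpolation=2)]),None,fx=1,fy=1))
E
```

```text
[[276.81042713 247.01698342]
 [276.86585784 261.12828367]
 [273.990905   267.16035118]
 [273.9186814  220.03118607]
 [274.06088615 310.01760578]] [[332.45390715 166.81850287]
 [333.0914061  160.85264779]
 [332.5491614  159.65052278]
 [335.79353234 156.21314479]
 [329.18932242 163.21000361]]
```

View pics/m3.png

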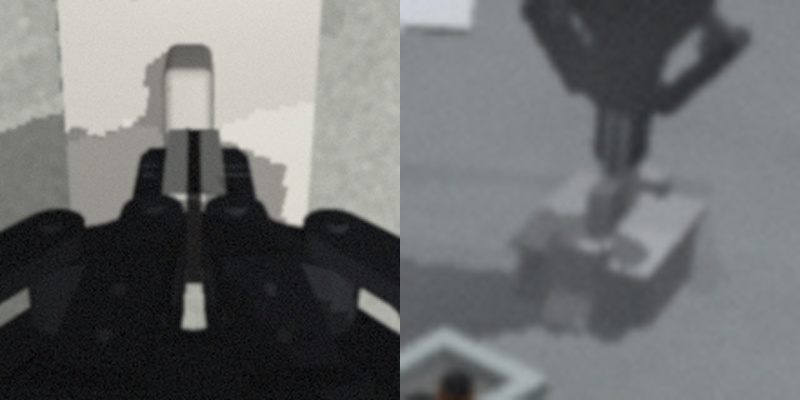

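The pads look shut above the bar, not around it, which conflicts with the TCP z reading. I'll check against the first wrist view, where the open tips are visible.

```bash
python3 - <<'E'
from h import *
from scipy.spatial.transform import Rotation as Ro
def tips(c,p,q,offs,h):
    R=Ro.from_quat(q).as_matrix()
    for d in offs:
        print(d,proj(c,[np.array(p)+R@[x,y,-d] for y in(h,-h) for x in(.011,-.011)]).round(0).tolist())
tips(load('w1'),[.51546,.30085,.20289],[.6853,.72825,-.0024,-.0011],(0,.013,.035,.05),.0425)
print()
tips(load('w2'),[.5278,.3396,.0472],[.669,.743,0,0],(0,.01,.025,.04),.001)
for f in('w1','w2'):
    c=load(f);print(-np.array(c['R']).T@c['t'],np.array(c['R'])[2])
E
```

```text
0 [[351.0, 234.0], [349.0, 270.0], [201.0, 234.0], [203.0, 269.0]]
0.013 [[357.0, 243.0], [354.0, 281.0], [195.0, 242.0], [198.0, 280.0]]
0.035 [[369.0, 261.0], [364.0, 303.0], [183.0, 260.0], [187.0, 302.0]]
0.05 [[379.0, 276.0], [374.0, 322.0], [173.0, 276.0], [178.0, 321.0]]

0 [[279.0, 229.0], [279.0, 264.0], [275.0, 229.0], [275.0, 264.0]]
0.01 [[279.0, 235.0], [279.0, 272.0], [275.0, 235.0], [275.0, 272.0]]
0.025 [[279.0, 246.0], [279.0, 286.0], [275.0, 246.0], [275.0, 286.0]]
0.04 [[279.0, 259.0], [279.0, 303.0], [275.0, 259.0], [275.0, 303.0]]
[0.51195288 0.37356829 0.36934499] [ 0.01252524 -0.27915081 -0.96016558]
[0.52018535 0.40926001 0.21475441] [ 0.0290891  -0.27803845 -0.96012939]
```

The open and shut tips in the wrist view, and the scene view, all put the real fingertips about 26 mm behind the reported TCP. I'll reopen, go 26 mm lower and close again.

>>> drive_tool(
  motion=[0.4,0,0,0,0,0,0,0.4,0,0,0,0,0,0,0.4,0,0,0,0,0,0,0.4,-0.001,-0.001,-0.009,0,0,0,0.4,0,0,-0.009,0,0,0,0.4,0,0,-0.008,0,0,0,0.4,0,0,0,0,0,0],
)

```text
time_s: 4.3
position: [0.5253, 0.3376, 0.0178]
ee_rot: [0.669, 0.743, -0.002, -0.001]
contact_force: [-0.9, -0.8, -0.7]
grip_width: 0.696
gripper_force: 0.0
```

>>> drive_tool(
  motion=[-1,0,0,0,0,0,0,-1,0,0,0,0,0,0,-1,0,0,0,0,0,0,-1,0,0,0,0,0,0,-1,0,0,0,0,0,0,-1,0,0,0,0,0,0],
)

```text
time_s: 4.8
position: [0.5274, 0.3388, 0.0222]
ee_rot: [0.669, 0.743, 0.001, 0.0]
contact_force: [0.8, -0.5, 2.7]
grip_width: 0.156
gripper_force: 61.2
```

The bar is gripped (61 N, 13 mm). I'll lift, and measure the rim better in the images I already have.

>>> drive_tool(
  motion=[-1,0,0,0.01,0,0,0,-1,0,0,0.025,0,0,0,-1,0,0,0.035,0,0,0,-1,0,0,0.035,0,0,0,-1,0,0,0.035,0,0,0,-1,0,0,0,0,0,0],
)

```text
time_s: 5.3
position: [0.5293, 0.34, 0.1719]
ee_rot: [0.669, 0.743, 0.007, 0.002]
contact_force: [0.1, 0.3, 1.6]
grip_width: 0.15
gripper_force: 60.9
```

```bash
python3 - <<'E'
from h import *
import subprocess
c=load('top0');im=cv2.imread('pics/top0.png');g=im.max(2)
m=np.zeros_like(g);m[185:220,252:300]=(g[185:220,252:300]<110)*255
k,_=cv2.findContours(m,0,1);k=max(k,key=cv2.contourArea)
print('well top',cv2.minAreaRect(k),cv2.minAreaRect(plane(c,k[:,0],.108)[:,:2].astype(np.float32)))
s=load('scene0');X,Y,a=.5886,.032,np.radians(-9.7)
R=np.array([[np.cos(a),-np.sin(a)],[np.sin(a),np.cos(a)]])
print('pred rim scene',proj(s,[[*(R@[x,y]+[X,Y]),.108] for x,y in((.03,.05),(-.03,.05),(-.03,-.05),(.03,-.05))]))
b=cv2.imread('pics/scene0.png')[185:245,260:330]
cv2.imwrite('pics/rs.png',cv2.resize(b,(700,600),interpolation=2))
E
python3 s.py
```

```text
well top ((273.5, 200.5), (27.902496337890625, 13.761176109313965), 8.746162414550781) ((0.5894667506217957, 0.031451914459466934), (0.07523960620164871, 0.03751540929079056), 80.10986328125)
pred rim scene [[319.22424451 200.70602439]
 [298.34541559 190.32130735]
 [266.63691821 207.69087252]
 [287.78624478 219.60689777]]
5.3 [0.5293 0.34   0.1719] yaw 6.032430019347086 tilt z [ 0.012   0.0069 -0.9999] [0.1 0.3 1.6] 60.874221324920654 0.14971744741531343
```

View pics/rs.png

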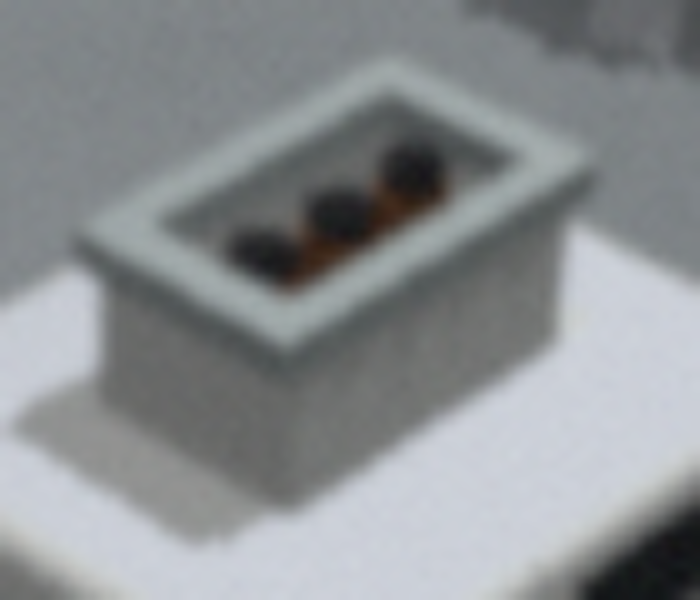

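Observed rim corners in the scene view are (319,201), (299,190.5), (268,209) and (288.5,220). These match the prediction within about 1 px, so the rim is at (0.589, 0.032) with yaw -9.8°. I'll carry the cover over it.

>>> drive_tool(
  motion=[-1,0.004,-0.02,0,0,0,-1,-1,0.007,-0.034,0,0,0,-2,-1,0.007,-0.036,0,0,0,-2,-1,0.007,-0.036,0,0,0,-2,-1,0.007,-0.036,0,0,0,-2,-1,0.007,-0.036,0,0,0,-2,-1,0.007,-0.036,0,0,0,-2,-1,0.007,-0.036,0,0,0,-2],
)

```text
time_s: 5.97
position: [0.5798, 0.0669, 0.1617]
ee_rot: [0.761, 0.649, 0.0, 0.0]
contact_force: [1.0, -0.3, -1.5]
grip_width: 0.151
gripper_force: 60.8
```

>>> drive_tool(
  motion=[-1,0.006,-0.025,0,0,0,-0.8,-1,0.002,-0.011,0,0,0,0,-1,0,0,0,0,0,0,-1,0,0,0,0,0,0,-1,0,0,0,0,0,0],
)

```text
time_s: 6.38
position: [0.5877, 0.0339, 0.1614]
ee_rot: [0.764, 0.645, 0.0, -0.0]
contact_force: [-0.8, 0.4, -0.8]
grip_width: 0.153
gripper_force: 60.8
```

```bash
python3 - <<'E'
from h import *
a=snap('scene','s4');t=snap('top','t4')
u=proj(a,[[.589,.032,.14]])[0].astype(int);print(u)
x=cv2.imread('pics/s4.png')[u[1]-60:u[1]+60,u[0]-60:u[0]+60];y=cv2.cvtColor(snap('wrist','w4')['color'],4)
cv2.imwrite('pics/m4.png',np.hstack([cv2.resize(x,(360,360),interpolation=2),cv2.resize(y,(440,360))]))
E
python3 s.py
```

```text
[294 191]
6.5333 [0.5877 0.0341 0.1615] yaw -9.64763840354138 tilt z [-1.e-04  3.e-04 -1.e+00] [-0.3  0.7 -1.9] 60.76231241226196 0.14839172025646227
```

View pics/m4.png

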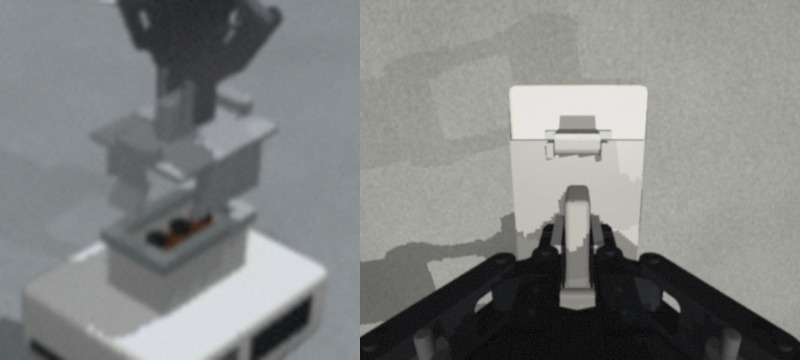

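The cover is level and straddling above the rim, aligned in the scene crop. Lowering now.

>>> drive_tool(
  motion=[-1,0.001,-0.001,-0.01,0,0,0,-1,0,0,-0.01,0,0,0,-1,0,0,-0.008,0,0,0,-1,0,0,-0.006,0,0,0,-1,0,0,-0.006,0,0,0,-1,0,0,0,0,0,0],
)

```text
time_s: 7.03
position: [0.588, 0.0316, 0.119]
ee_rot: [0.765, 0.644, -0.001, -0.001]
contact_force: [-0.7, 0.9, -2.0]
grip_width: 0.152
gripper_force: 60.8
```

>>> drive_tool(
  motion=[-1,0,0,-0.005,0,0,0,-1,0,0,-0.005,0,0,0,-1,0,0,-0.005,0,0,0,-1,0,0,-0.004,0,0,0,-1,0,0,0,0,0,0],
)

```text
time_s: 7.45
position: [0.5889, 0.0316, 0.1018]
ee_rot: [0.765, 0.644, -0.0, -0.0]
contact_force: [1.0, -0.1, -0.4]
grip_width: 0.147
gripper_force: 60.9
```

>>> drive_tool(
  motion=[-1,0,0,-0.003,0,0,0,-1,0,0,-0.003,0,0,0,-1,0,0,-0.002,0,0,0,-1,0,0,-0.002,0,0,0,-1,0,0,0,0,0,0],
)

```text
time_s: 7.87
position: [0.5888, 0.0315, 0.0942]
ee_rot: [0.765, 0.644, 0.0, 0.0]
contact_force: [-3.8, -0.5, 8.2]
grip_width: 0.15
gripper_force: 62.0
```

>>> drive_tool(
  motion=[-1,0,0,-0.002,0,0,0,-1,0,0,-0.002,0,0,0,-1,0,0,0,0,0,0],
)

```text
time_s: 8.12
position: [0.589, 0.0315, 0.0941]
ee_rot: [0.765, 0.644, 0.001, 0.001]
contact_force: [-11.8, 0.0, 23.9]
grip_width: 0.147
gripper_force: 64.3
```

>>> drive_tool(
  motion=[-1,0,0,-0.002,0,0,0,-1,0,0,0,0,0,0,-1,0,0,0,0,0,0],
)

```text
time_s: 8.37
position: [0.589, 0.0315, 0.0941]
ee_rot: [0.765, 0.644, 0.002, 0.002]
contact_force: [-15.6, -0.9, 30.2]
grip_width: 0.149
gripper_force: 65.3
```

It stopped firm at 30 N, with the TCP 72 mm above where it gripped, which is exactly the home height. I'll relieve the press, open and withdraw.

>>> drive_tool(
  motion=[-1,0,0,0.003,0,0,0,-1,0,0,0.003,0,0,0,0.2,0,0,0,0,0,0,0.2,0,0,0,0,0,0,0.2,0,0,0,0,0,0,0.2,0,0,0,0,0,0],
)

```text
time_s: 8.87
position: [0.5886, 0.0315, 0.0914]
ee_rot: [0.765, 0.644, -0.001, -0.0]
contact_force: [-0.0, -0.8, -0.1]
grip_width: 0.603
gripper_force: 0.0
```

>>> drive_tool(
  motion=[0.2,0,0,0.015,0,0,0,0.2,0,0,0.03,0,0,0,0.2,0,0,0.03,0,0,0,0.2,0,0,0.03,0,0,0,0.2,0,0,0,0,0,0,0.2,0,0,0,0,0,0],
)

```text
time_s: 9.37
position: [0.59, 0.0316, 0.1997]
ee_rot: [0.765, 0.644, 0.002, 0.001]
contact_force: [0.5, -0.3, 0.5]
grip_width: 0.6
gripper_force: 0.0
```

```bash
python3 - <<'E'
from h import *
a=snap('scene','s5')
x=cv2.imread('pics/s5.png')[160:280,235:355];y=cv2.cvtColor(snap('wrist','w5')['color'],4)
cv2.imwrite('pics/m5.png',np.hstack([cv2.resize(x,(360,360),interpolation=2),cv2.resize(y,(440,360))]))
a_=np.radians(-9.8);R=np.array([[np.cos(a_),-np.sin(a_)],[np.sin(a_),np.cos(a_)]])
P=[[*(R@[x,y]+[.589,.032]),.112] for x,y in((.041,.05),(-.041,.05),(-.041,-.05),(.041,-.05))]
print(((proj(a,P)-[235,160])*3).round(0).tolist(),(proj(load('w5') ,P)*[440/560,360/420]+[360,0]).round(0).tolist())
E
python3 s.py
```

```text
[[266.0, 124.0], [180.0, 81.0], [84.0, 132.0], [171.0, 181.0]] [[618.0, 125.0], [536.0, 125.0], [540.0, 224.0], [614.0, 224.0]]
9.4667 [0.5886 0.0316 0.196 ] yaw -9.771308309786493 tilt z [-0.0017 -0.     -1.    ] [-0.5  0.4 -1.3] 0.0 0.6000544427823822
```

View pics/m5.png

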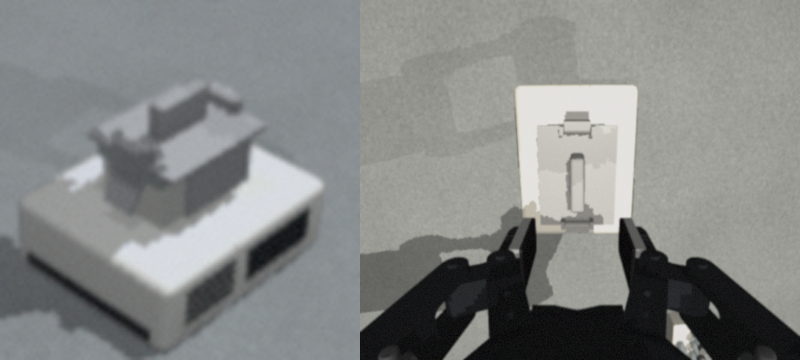

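The cover sits level on the rim. Its plate corners in the crop, (266,124), (84,132) and (171,181), match the predicted home position, and the gripper is clear.

```bash
python3 -c "
from station import workorder
print(workorder.close_job())"
```

```text
the job is handed in; nothing more can be done
None
```

The larger cover is pressed home on the photometer rim, level in the last pictures, and released with the arm clear; the arm went nowhere near the smaller cover or the bottle, and I handed the job in at about 9.5 s (no verdict came back).

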